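# Put the loose bearings away in the nests of their size

## Robot

A 6-joint arm with a two-finger parallel gripper is mounted at the origin on the work surface. World frame = base frame: x ahead of the robot, y to its left, z up, the work surface at z = 0. Lengths are in mm, angles in rad, forces in N, time in s.
With the tool pointing down it reaches from about 325 to 900 mm from the base axis. Payload 6.1 kg.
Tool frame: the origin (TCP) lies at the very end of the fingers, on their centre line; the grasp point (between the pads) lies 19 mm behind it; z points along the fingers, y is the line along which they close (so a half turn about z gives the same grasp; the last joint's range is limited). The gripper opens to 85 mm and grips with 20 to 120 N. Pads are 22 mm wide; open, the fingers measure 114 mm over their backs; the gripper's body (76 mm by 85 mm) begins 54 mm behind the grasp point. The pads swing forward as they close: fully open they stand 13 mm farther back than shut.
Start: joints at [0.983, 0.22, 1.526, -0, 1.395, -0.126], TCP at [278.472, 559.526, 231.3] pointing down, gripper open.
Joint ranges: [-2.98, 2.98], [-0.91, 2.08], [0.09, 2.57], [-1.24, 4.39], [0.2, 2.65], [-2.68, 2.68]. Speed limits (rad/s): [2.57, 2.57, 3.01, 3.14, 3.14, 3.14].

## Interface

Orientations are given as a unit quaternion [w, x, y, z].
In Python, from plant import manip gives the robot as it stands.
- The arm moves only by the tool move_arm, never from a script. Its argument "rows" is text: rows parted by semicolons, each of 4 numbers parted by spaces: the shift along the tool's x, y, z in m, then the turn about the tool's z in degrees. A call has 1 to 12 rows; each row is the pose to reach, as a shift and turn from the pose commanded when the call began, along the tool's axes at that moment; what a row does not reach only later rows make up. A row lasts 1/12 s, in which the tool goes at most 41.7 mm and 7.16 degrees, less where a joint would pass 70% of its speed; a pose out of reach is approached as far as the arm can. A call with a gripper value outside its range is refused whole. "claw" is the opening, from 0 (shut) to 1 (fully open), set as the call begins (left out, the last holds). The fingers move at their own pace and stop on an object; "squeeze" is the grip in N (left out, the last holds). Time passes only in rows, so rows that repeat a pose let the fingers close. It gives the time, the measured TCP pose, the force, the opening and the grip force at its end, in the units of the state.
- manip.state(): the state, without advancing time (a new reading comes with each control period).
- manip.grab_frame(name): name is "side" or "top" or "wrist"; returns a dict with "color" (384x512x3 uint8, red, green, blue), "depth" (384x512 float32, mm along the optical axis (not along the pixel's ray), 0 where there is no reading), "vfov" (degrees; the focal length in pixels is half the picture's height over the tangent of half this angle, whatever the lens; pixels are square), "cx", "cy" (the principal point, pixels), "extrinsics" (4x4, takes a point from camera to world coordinates). Camera axes: x right, y up, looking along -z (the intrinsics and any distortion apply to the point x, -y, -z); pixel columns grow to the right and rows downward; lengths in mm; the calibration is good to about 2 mm. A picture is of the moment at which its call begins.
- manip.job_done(): hands the job in; it is judged then, once.
Trained networks look in a picture, given as the dict that the camera call returned (one of the last four; its "shot" number tells which), for a name from the list of things; names that differ only in an ending like _2 or _b are one class to them, and where a whole thing is asked for, a point or a joint stands for the part that bears it (a point fixed in the world has none). Each returns a list of dicts, best first, with "p" (0 to 1); they miss things now and then, are a little off and sometimes report something else, mostly with a low value. They report only what shows in the picture. A call takes as long as a camera call. They do not tell look-alikes from the thing itself.
- manip.search_frame(label, picture): "rect" ([centre column, centre row, width, height] in pixels, round what is visible of it).
- manip.mark_of(label, picture): "xy" ([column, row] in pixels: a listed point, or the origin of a listed thing).
The state is a dict: "time": time; "joint_positions": joint angles; "joint_vel": joint speeds; "tau": joint torques, N m; "tool_pos": TCP position; "tool_rot": TCP orientation; "ft_force": force on the tool from outside, world axes, zero at the start; "ft_torque": the same for the moment, N m; "grip_width": finger opening in mm; "finger_force": force on a finger pad.
Only numpy, scipy, OpenCV 4.12 (cv2) and the standard library are available. Lean on these libraries where they do the work, as an engineer would, in place of code of your own. Each camera call takes 0.05 s, during which the arm holds its last target. There are 200 camera calls.

## Task

Pick the four ring-shaped bearings out from among the parts lying on the stores counter and lay each one flat in the recess of the blue nest plate of its size: the largest bearing in the largest recess, the second largest in the second largest, and so on down to the smallest in the smallest. Set them down gently, without dropping them, and leave the hexagon nut and the solid plug where they lie.

Things in the scene. Friction and masses are not known exactly. Their poses are not given: they have to be found in the camera images.
- bearing_a: The largest of four bearings: a plain steel ring with a dark seal between its inner and outer race, lying flat; outside diameter 62, bore 25, height 25 mm, about 340 g. Origin: centre of its underside; z up along its axis.
- bearing_b: The second largest of four bearings: a plain steel ring with a dark seal between its inner and outer race, lying flat; outside diameter 50, bore 20, height 22 mm, about 200 g. Origin: centre of its underside; z up along its axis.
- bearing_c: The second smallest of four bearings: a plain steel ring with a dark seal between its inner and outer race, lying flat; outside diameter 38, bore 15, height 20 mm, about 100 g. Origin: centre of its underside; z up along its axis.
- bearing_d: The smallest of four bearings: a plain steel ring with a dark seal between its inner and outer race, lying flat; outside diameter 26, bore 10, height 18 mm, about 50 g. Origin: centre of its underside; z up along its axis.
- nest_a: The nest with the largest recess, for the 62 mm bearing: a blue square plate, 102 x 102 mm and 11 mm thick, fixed to the counter, with one central round recess with a white floor, 78 mm in diameter and 6 mm deep (recess floor 5 mm above the counter). Origin: centre of its underside, below the recess's centre; z up.
- nest_b: The nest with the second largest recess, for the 50 mm bearing: a blue square plate, 90 x 90 mm and 11 mm thick, fixed to the counter, with one central round recess with a white floor, 66 mm in diameter and 6 mm deep (recess floor 5 mm above the counter). Origin: centre of its underside, below the recess's centre; z up.
- nest_c: The nest with the second smallest recess, for the 38 mm bearing: a blue square plate, 78 x 78 mm and 11 mm thick, fixed to the counter, with one central round recess with a white floor, 54 mm in diameter and 6 mm deep (recess floor 5 mm above the counter). Origin: centre of its underside, below the recess's centre; z up.
- nest_d: The nest with the smallest recess, for the 26 mm bearing: a blue square plate, 66 x 66 mm and 11 mm thick, fixed to the counter, with one central round recess with a white floor, 42 mm in diameter and 6 mm deep (recess floor 5 mm above the counter). Origin: centre of its underside, below the recess's centre; z up.
- nut: Not a bearing: a plain steel hexagon nut lying flat, 46 mm across flats, 24 mm high, with a hole 30 mm across. To be left where it lies. Origin: centre of its underside; z up.
- plug: Not a bearing: a solid steel blind plug, a disc 44 mm in diameter and 14 mm high without any hole, with a 20 mm square boss on top (26 mm high over all). To be left where it lies. Origin: centre of its underside; z up.
Mind the look-alikes: they are no part of the job. Leave any green or pink look-alike of the bearing_d alone.

How it is judged:
By the outcome, as a careful person would: the job done as asked, in the order asked, and still so for the second after the job is handed in, with the robot touching nothing.
It also fails if it takes over 96 s, if anything falls off the work surface, if the arm or the gripper's body presses on something with over 40 N, if the wrist force passes 120 N, or if a joint passes its speed limit or range.

## Working session

There is one attempt and no reset: what is moved stays moved. The work goes in short steps, Python scripts to look and compute and a tool call to move; the robot and the scene stay as the last step left them, time stands still between calls to the robot, and variables do not carry over. Pictures are saved under pics/ and viewed, at most 14 in all, crops included, and the job is handed in when it is done.

Besides the shell and the picture viewer there is one more tool, called after "Emit:" as name(argument=value, ...), one argument or row to a line, values as JSON. move_arm: Moves the arm, as the interface text tells. Its arguments: {"type":"object","properties":{"rows":{"type":"string"},"claw":{"type":"number"},"squeeze":{"type":"number"}},"required":["rows"]}

```bash
ls; mkdir -p pics
python3 - <<'E'
from plant import manip
import cv2,numpy as np,pickle
s=manip.state();print({k:np.round(v,3) for k,v in s.items()})
F={}
for n in("top","side"):
    f=manip.grab_frame(n);F[n]=f
    cv2.imwrite(f"pics/{n}0.png",f["color"][:,:,::-1])
    print(n,[ (k,f[k]) for k in f if k not in("color","depth")])
pickle.dump(F,open("f0.pkl","wb"))
E
```

```text
pics
{'time': np.float64(0.0), 'joint_positions': array([ 0.983,  0.221,  1.528, -0.   ,  1.395, -0.126]), 'joint_vel': array([-0.001,  0.   , -0.   , -0.002, -0.001, -0.   ]), 'tau': array([-2.0000e-03, -4.9690e+01, -3.8939e+01, -1.0000e-03,  1.1000e-02,
        0.0000e+00]), 'tool_pos': array([278.143, 559.006, 230.181]), 'tool_rot': array([-0.   ,  0.229,  0.973, -0.001]), 'ft_force': array([ 0.705, -0.223,  0.153]), 'ft_torque': array([-0.013,  0.013, -0.002]), 'finger_force': np.float64(0.0), 'grip_width': np.float64(85.196)}
top [('vfov', 54.95009863750222), ('cx', 254.50581152900878), ('cy', 197.88042305402698), ('extrinsics', array([[ 1.47236984e-03,  9.81207182e-01, -1.92951545e-01,
         3.47423232e+02],
       [-9.99901103e-01, -1.25412198e-03, -1.40075464e-02,
         6.77238759e+01],
       [-1.39862899e-02,  1.92953087e-01,  9.81108297e-01,
         8.76222341e+02],
       [ 0.00000000e+00,  0.00000000e+00,  0.00000000e+00,
         1.00000000e+00]])), ('shot', 1)]
side [('vfov', 53.3566067126027), ('cx', 254.73715993174733), ('cy', 183.0210893411065), ('extrinsics', array([[-8.46163221e-01,  3.13017031e-01, -4.31309798e-01,
         1.52244234e+02],
       [-5.32857907e-01, -4.84210197e-01,  6.93976178e-01,
         7.09512973e+02],
       [ 8.38176103e-03,  8.17043954e-01,  5.76514460e-01,
         5.40718657e+02],
       [ 0.00000000e+00,  0.00000000e+00,  0.00000000e+00,
         1.00000000e+00]])), ('shot', 2)]
```

View pics/top0.png

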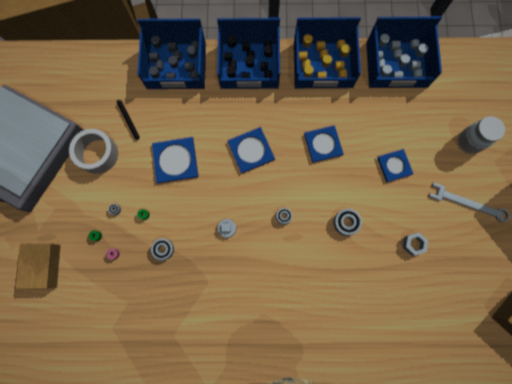

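View pics/side0.png

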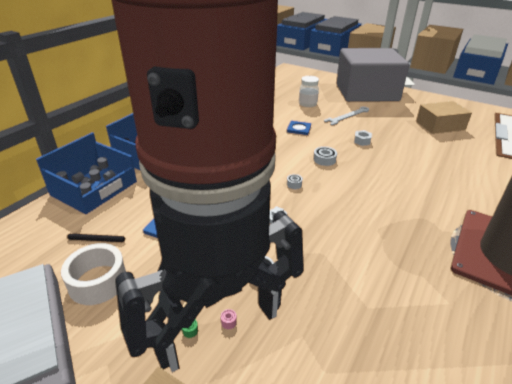

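The top view shows four bearings: the largest (a) at (347,222), b at (161,250), c at (284,216) and d at (114,210). The nests a to d are at (175,160), (251,150), (323,144) and (395,166). Possible mix-ups are the green rings at (143,215) and (95,236), the pink ring at (112,255), the nut at (415,244) and the plug at (226,229). The side view mostly shows the gripper.

```bash
cat > h.py <<'E'
import numpy as np,cv2
def rays(f,u,v):
    fl=f["color"].shape[0]/2/np.tan(np.radians(f["vfov"]/2))
    u=np.asarray(u,float);v=np.asarray(v,float)
    return np.stack([(u-f["cx"])/fl,-(v-f["cy"])/fl,-np.ones_like(u)],-1)
def world(f,u,v,d):
    E=f["extrinsics"];return (rays(f,u,v)*np.asarray(d)[...,None])@E[:3,:3].T+E[:3,3]
def onplane(f,u,v,z):
    E=f["extrinsics"];r=rays(f,u,v)@E[:3,:3].T
    return E[:3,3]+r*((z-E[2,3])/r[...,2])[...,None]
def xyzmap(f):
    v,u=np.mgrid[:384,:512];return world(f,u,v,f["depth"])
E
python3 - <<'E'
import pickle,cv2,numpy as np
from h import *
f=pickle.load(open("f0.pkl","rb"))["top"]
P=xyzmap(f);c=f["color"]
its=dict(a=(347,222,25),b=(161,250,22),c=(284,216,20),d=(114,210,18),g1=(143,215,18),g2=(95,236,18),p=(112,255,18),nut=(415,244,24),plug=(226,229,14))
for k,(u,v,h) in its.items():
    R=24
    sl=(slice(v-R,v+R),slice(u-R,u+R))
    z=P[sl][...,2];tab=np.median(z)
    m=((z>tab+h*.6)&(f["depth"][sl]>0)).astype(np.uint8)
    n,l,st,ce=cv2.connectedComponentsWithStats(m)
    if n<2: print(k,"none",tab);continue
    i=min(range(1,n),key=lambda i:np.hypot(*(ce[i]-R)))
    ys,xs=np.nonzero(l==i)
    (cx,cy),r=cv2.minEnclosingCircle(np.stack([xs,ys],1).astype(np.float32))
    w=onplane(f,u-R+cx,v-R+cy,tab+h)
    print(k,"table",round(tab,1),"px",u-R+cx,v-R+cy,"r",r,np.round(w,1),"ztop",np.median(z[l==i]))
hsv=cv2.cvtColor(c,cv2.COLOR_RGB2HSV)
for k,(u,v) in dict(a=(175,160),b=(251,150),c=(323,144),d=(395,166)).items():
    R=26;s=hsv[v-R:v+R,u-R:u+R]
    m=((s[...,1]<90)&(s[...,2]>120)).astype(np.uint8)
    n,l,st,ce=cv2.connectedComponentsWithStats(m)
    i=l[R,R];ys,xs=np.nonzero(l==i)
    zf=np.median(P[v-R:v+R,u-R:u+R][l==i][:,2])
    w=onplane(f,u-R+ce[i][0],v-R+ce[i][1],5)
    bl=((s[...,0]>95)&(s[...,0]<130)&(s[...,1]>100)).astype(np.uint8)|(l==i)
    n2,l2,st2,ce2=cv2.connectedComponentsWithStats(bl.astype(np.uint8))
    q=ce2[l2[R,R]]
    print("nest",k,st[i],np.round(w,1),"floor z",round(zf,1),"square",np.round(onplane(f,u-R+q[0],v-R+q[1],11),1))
big=cv2.resize(c[195:275,80:430],None,fx=2.28,fy=2.28,interpolation=cv2.INTER_CUBIC)
cv2.imwrite("pics/crop1.png",big[:,:,::-1])
E
```

```text
a table 1.7 px 347.5893363952637 221.47406387329102 r 13.669151306152344 [ 458.7 -135.1   26.7] ztop 25.08492975318461
b table 1.5 px 161.5 248.5 r 11.068072319030762 [396.7 293.7  23.5] ztop 22.38651028177344
c table 1.2 px 283.68260955810547 215.07391357421875 r 8.10281753540039 [474.5  11.7  21.2] ztop 20.20790696974933
d table 1.3 px 113.39473724365234 208.34210586547852 r 5.643840312957764 [491.2 413.7  19.3] ztop 18.17005809039108
g1 table 1.2 px 142.5 213.5 r 5.700977325439453 [478.8 343.9  19.2] ztop 18.016880964137783
g2 table 1.4 px 94.0 235.0 r 6.082862854003906 [428.1 454.4  19.4] ztop 18.047263497239783
p table 1.3 px 112.0 253.5 r 6.18475866317749 [385.4 409.   19.3] ztop 17.865836747868798
nut table 1.5 px 416.0 243.0 r 12.206655502319336 [ 409.4 -288.5   25.5] ztop 24.639408994475218
plug table 1.4 px 226.4362735748291 227.49019622802734 r 9.255158424377441 [446.1 145.7  15.4] ztop 15.878874404931537
nest a [ 10  11  31  30 724] [614.1 278.1   5. ] floor z 6.7 square [612.  276.5  11. ]
nest b [ 13  14  26  25 512] [639.1  90.7   5. ] floor z 6.6 square [637.1  90.2  11. ]
nest c [ 16  16  21  20 331] [655.1 -88.3   5. ] floor z 6.5 square [652.7 -87.7  11. ]
nest d [ 18  18  16  16 202] [ 598.9 -259.7    5. ] floor z 6.6 square [ 597.3 -258.6   11. ]
```

View pics/crop1.png

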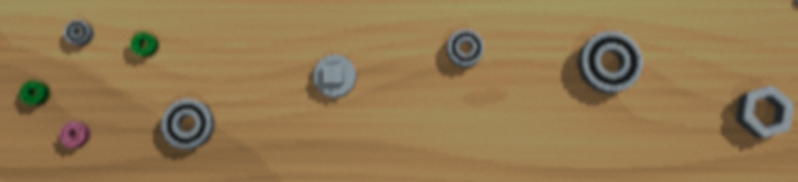

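The crop confirms the four steel rings with dark seals as the bearings. The plug is solid with a square boss, the nut is hexagonal, and the three small look-alikes are green, green and pink. I'll go in order a, b, c, d.

```bash
cat >> h.py <<'E'
from scipy.spatial.transform import Rotation
def shift(s,x,y,z):
    q=s["tool_rot"];R=Rotation.from_quat([q[1],q[2],q[3],q[0]]).as_matrix()
    return np.round(R.T@(np.array([x,y,z])-s["tool_pos"])/1000,4)
E
cat > go.py <<'E'
import sys
from plant import manip
from h import *
s=manip.state();a=list(map(float,sys.argv[1:]))
for i in range(0,len(a),3):print(a[i:i+3],shift(s,*a[i:i+3]))
E
python3 go.py 459 -135 200
```

```text
[459.0, -135.0, 200.0] [-0.4711 -0.5408  0.0311]
```

Emit:
move_arm(
  rows="-0.01 -0.012 0.001 0; -0.03 -0.035 0.002 0; -0.055 -0.063 0.004 0; -0.08 -0.092 0.005 0; -0.105 -0.12 0.007 0; -0.13 -0.149 0.009 0; -0.155 -0.178 0.01 0; -0.18 -0.207 0.012 0; -0.205 -0.235 0.014 0; -0.23 -0.264 0.015 0; -0.255 -0.293 0.017 0; -0.28 -0.321 0.019 0",
  claw=1,
  squeeze=40,
)

```text
time: 1.1
tool_pos: [385.9, 145.6, 212.1]
tool_rot: [0.0, 0.229, 0.974, 0.0]
ft_force: [1.0, -0.4, 0.0]
grip_width: 85.6
finger_force: 0.0
```

Emit:
move_arm(
  rows="-0.025 -0.029 0.0015 0; -0.05 -0.058 0.003 0; -0.075 -0.087 0.005 0; -0.1 -0.116 0.007 0; -0.125 -0.145 0.008 0; -0.145 -0.168 0.009 0; -0.16 -0.186 0.01 0; -0.172 -0.2 0.011 0; -0.18 -0.209 0.012 0; -0.186 -0.215 0.012 0; -0.19 -0.219 0.012 0; -0.191 -0.22 0.012 0",
)

```text
time: 2.1
tool_pos: [459.2, -134.8, 200.2]
tool_rot: [-0.0, 0.229, 0.973, 0.0]
ft_force: [-0.5, 1.1, -0.0]
grip_width: 85.5
finger_force: 0.0
```

```bash
cat > look.py <<'E'
import sys
from plant import manip
from h import *
n=sys.argv[1];f=manip.grab_frame(n)
cv2.imwrite(f"pics/{sys.argv[2]}.png",f["color"][:,:,::-1])
import pickle;pickle.dump(f,open("f.pkl","wb"))
s=manip.state();print(s["time"],s["tool_pos"],s["tool_rot"],s["grip_width"])
print(f["vfov"],f["cx"],f["cy"],np.round(f["extrinsics"],2).tolist())
E
python3 look.py wrist w1
```

```text
2.15 [ 459.18230224 -134.45609911  200.23814074] [-1.38085157e-04  2.28706474e-01  9.73495414e-01  9.05112049e-05] 85.52205208952724
65.85599058311038 256.2179707062769 193.08858995369474 [[0.45, -0.85, -0.27, 390.02], [0.89, 0.42, 0.14, -100.77], [-0.0, -0.3, 0.95, 342.84], [0.0, 0.0, 0.0, 1.0]]
```

View pics/w1.png

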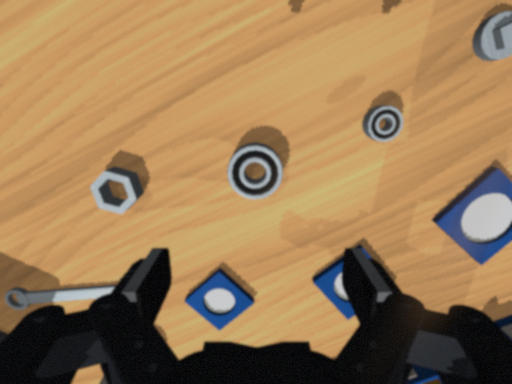

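The wrist view shows bearing a at (255,171), the nut at (117,190), bearing c at (384,123) and nest d at (220,300). I'll measure a from it.

```bash
cat > top.py <<'E'
# python3 top.py u v h : centre of round top face near pixel, from saved f.pkl
import sys,pickle
from h import *
def face(f,u,v,h,R=40):
    P=xyzmap(f);sl=(slice(max(v-R,0),v+R),slice(max(u-R,0),u+R));o=np.array([max(u-R,0),max(v-R,0)])
    z=P[sl][...,2];m=((abs(z-h)<4)&(f["depth"][sl]>0)).astype(np.uint8)
    n,l,st,ce=cv2.connectedComponentsWithStats(m)
    i=max(range(1,n),key=lambda i:st[i][4])
    c=cv2.findContours((l==i).astype(np.uint8),0,1)[0][0]
    (cx,cy),r=cv2.minEnclosingCircle(c)
    ang=cv2.fitEllipse(c)[0]
    zt=np.median(z[l==i])
    return [np.round(onplane(f,p[0]+o[0],p[1]+o[1],h),1) for p in((cx,cy),ang)],r,round(float(zt),1),st[i][4]
if __name__=="__main__":
    f=pickle.load(open("f.pkl","rb"));a=list(map(int,sys.argv[1:]))
    for i in range(0,len(a),3):print(a[i:i+3],face(f,*a[i:i+3]))
E
python3 top.py 255 171 25 384 123 20; python3 go.py 459 -135 30 459 -135 3
```

```text
[255, 171, 25] ([array([ 458.9, -136.8,   25. ]), array([ 458.5, -136.6,   25. ])], 27.771718978881836, 24.2, np.int32(1983))
[384, 123, 20] ([array([474.3,  10.2,  20. ]), array([474. ,  10.2,  20. ])], 19.262100219726562, 19.3, np.int32(886))
[459.0, -135.0, 30.0] [-1.000e-04 -6.000e-04  1.702e-01]
[459.0, -135.0, 3.0] [-1.000e-04 -6.000e-04  1.972e-01]
```

Emit:
move_arm(
  rows="-0.0005 -0.001 0.012 0; -0.0005 -0.0015 0.036 0; -0.0005 -0.0015 0.064 0; -0.0005 -0.0015 0.092 0; -0.0005 -0.0015 0.118 0; -0.0005 -0.0015 0.14 0; -0.0005 -0.0015 0.158 0; -0.0005 -0.0015 0.172 0; -0.0005 -0.0015 0.183 0; -0.0005 -0.0015 0.191 0; -0.0005 -0.0015 0.196 0; -0.0005 -0.0015 0.198 0",
)

```text
time: 3.15
tool_pos: [458.6, -135.8, 1.7]
tool_rot: [-0.0, 0.229, 0.974, 0.0]
ft_force: [0.5, -0.1, -0.3]
grip_width: 85.6
finger_force: 0.0
```

Emit:
move_arm(
  rows="0 0 0 0; 0 0 0 0; 0 0 0 0; 0 0 0 0; 0 0 0 0; 0 0 0 0; 0 0 0 0; 0 0 0 0; 0 0 0 0; 0 0 0 0",
  claw=0,
  squeeze=40,
)

```text
time: 3.98
tool_pos: [459.6, -136.6, 3.4]
tool_rot: [0.001, 0.229, 0.973, -0.0]
ft_force: [-2.1, 1.0, 6.1]
grip_width: 59.6
finger_force: 44.2
```

```bash
python3 look.py side s1; python3 look.py wrist w2
python3 - <<'E'
import cv2,numpy as np
a=cv2.imread("pics/s1.png")
b=cv2.resize(a[110:220,260:410],None,fx=4,fy=4,interpolation=cv2.INTER_CUBIC)
cv2.imwrite("pics/s1c.png",b)
E
```

```text
4.0333 [ 459.61890675 -136.66688239    3.42531438] [ 8.00289645e-04  2.28861294e-01  9.73458688e-01 -2.23162629e-04] 59.79599395182186
53.3566067126027 254.73715993174733 183.0210893411065 [[-0.85, 0.31, -0.43, 152.24], [-0.53, -0.48, 0.69, 709.51], [0.01, 0.82, 0.58, 540.72], [0.0, 0.0, 0.0, 1.0]]
4.0833 [ 459.64628259 -136.67791183    3.42845219] [ 8.30078734e-04  2.28869236e-01  9.73456796e-01 -2.25825815e-04] 59.94258173858795
65.85599058311038 256.2179707062769 193.08858995369474 [[0.45, -0.85, -0.27, 390.18], [0.89, 0.42, 0.14, -102.53], [-0.0, -0.31, 0.95, 145.92], [0.0, 0.0, 0.0, 1.0]]
```

View pics/s1c.png

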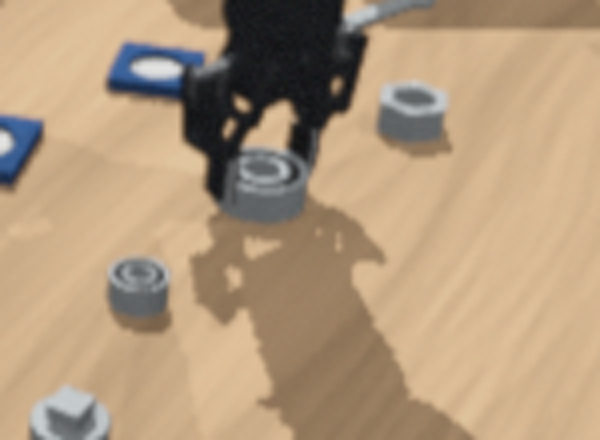

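The crop shows the gripper holding bearing a, with the left fingertip near the counter at about (213,200) in the crop. I'll measure the tip height from depth.

```bash
cat > tips.py <<'E'
import sys
from plant import manip
from h import *
s=manip.state();q=s["tool_rot"];R=Rotation.from_quat([q[1],q[2],q[3],q[0]]).as_matrix()
for n in("side","wrist"):
    f=manip.grab_frame(n);P=xyzmap(f)
    T=(P-s["tool_pos"])@R
    dark=(f["color"].max(-1)<60)&(f["depth"]>0)
    for sg in(-1,1):
        y=sg*T[...,1];m=dark&(y>15)&(y<65)&(abs(T[...,0])<14)&(abs(T[...,2])<60)
        z=P[m][:,2];print(n,sg,m.sum(),np.round(np.percentile(z,[0,1,3,10,25]),1) if m.sum() else "", np.round(np.percentile(y[m],[2,50,98]),1) if m.sum() else "")
E
python3 tips.py
```

```text
side -1 80 [23.7 26.1 28.  31.8 39.2] [26.4 30.9 53.7]
side 1 79 [16.3 18.8 20.3 25.  33. ] [34.4 42.8 60.6]
wrist -1 4511 [12.6 19.  22.5 23.4 32.9] [17.6 39.  59. ]
wrist 1 3355 [11.6 17.9 22.1 23.1 25.7] [16.6 31.8 51.4]
```

Emit:
move_arm(
  rows="0 0 -0.003 0; 0 0 -0.01 0; 0 0 -0.02 0; 0 0 -0.033 0; 0 0 -0.047 0; 0 0 -0.061 0; 0 0 -0.075 0; 0 0 -0.088 0; 0 0 -0.1 0; 0 0 -0.109 0; 0 0 -0.115 0; 0 0 -0.118 0",
)

```text
time: 5.18
tool_pos: [459.3, -136.4, 121.5]
tool_rot: [0.001, 0.229, 0.973, -0.0]
ft_force: [-0.1, -0.4, -3.7]
grip_width: 59.2
finger_force: 44.5
```

```bash
python3 look.py side s2
python3 - <<'E'
import cv2,numpy as np
a=cv2.imread("pics/s2.png")
cv2.imwrite("pics/s2c.png",cv2.resize(a[60:180,250:400],None,fx=5,fy=5,interpolation=cv2.INTER_CUBIC))
E
python3 go.py 613 277 121
```

```text
5.2333 [ 459.30644276 -136.42728121  121.4401912 ] [ 7.16466385e-04  2.28839105e-01  9.73463981e-01 -1.69178276e-04] 59.79983753151186
53.3566067126027 254.73715993174733 183.0210893411065 [[-0.85, 0.31, -0.43, 152.24], [-0.53, -0.48, 0.69, 709.51], [0.01, 0.82, 0.58, 540.72], [0.0, 0.0, 0.0, 1.0]]
[613.0, 277.0, 121.0] [4.660e-02 4.386e-01 4.000e-04]
```

View pics/s2c.png

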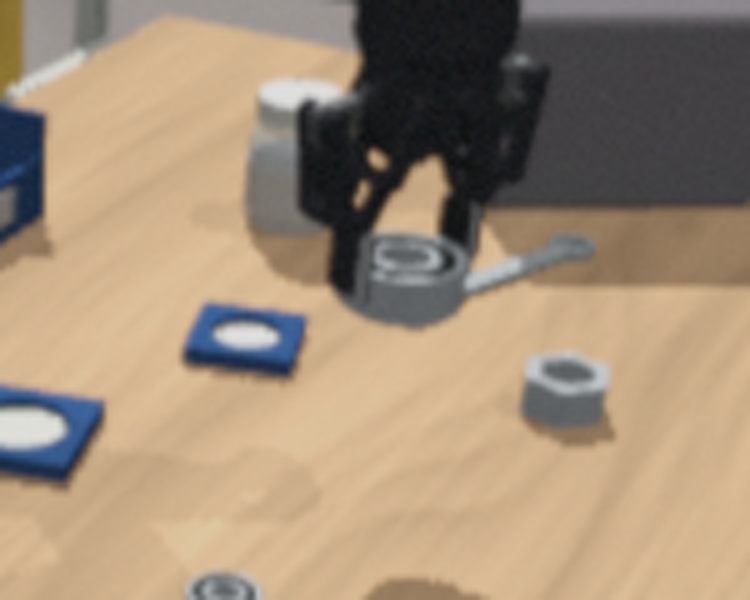

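Bearing a is held clear of the counter at about (410,280) in the crop. To see how much margin the tips have over the rim, I'll project candidate tip heights.

Run:
```python
import pickle
from plant import manip
from h import *
f=pickle.load(open("f.pkl","rb"));s=manip.state()
q=s["tool_rot"];R=Rotation.from_quat([q[1],q[2],q[3],q[0]]).as_matrix();E=f["extrinsics"]
fl=192/np.tan(np.radians(f["vfov"]/2))
def pr(t):
    c=(s["tool_pos"]+R@np.array(t,float)-E[:3,3])@E[:3,:3]
    return (round((f["cx"]-c[0]/c[2]*fl-250)*5),round((f["cy"]+c[1]/c[2]*fl-60)*5))
for z in(2,0,-4,-8,-12):
    print(z,"inner",pr((-11,31,z)),pr((11,31,z)),"outer",pr((-11,39,z)),pr((11,39,z)),"axis",pr((0,0,z)))
# bearing ring bottoms
for b in(3.4,):
    print("bearing bottom pts",[pr((31*np.cos(t),31*np.sin(t),b)) for t in np.radians([0,60,90,120,180,240,270])], "top",[pr((31*np.cos(t),31*np.sin(t),b-25)) for t in np.radians([0,90,180,270])])
```

```text
2 inner (334, 300) (362, 317) outer (321, 303) (349, 321) axis (396, 294)
0 inner (334, 296) (362, 313) outer (321, 300) (350, 317) axis (396, 291)
-4 inner (335, 289) (363, 306) outer (322, 292) (351, 309) axis (397, 284)
-8 inner (336, 282) (364, 298) outer (323, 285) (351, 302) axis (398, 276)
-12 inner (337, 274) (365, 291) outer (324, 278) (352, 295) axis (399, 269)
bearing bottom pts [(437, 321), (374, 321), (347, 311), (334, 297), (356, 274), (416, 274), (442, 283)] top [(444, 274), (353, 264), (361, 229), (449, 238)]
```

Emit:
move_arm(
  rows="0.001 0.008 0 0; 0.003 0.026 0 0; 0.006 0.052 0 0; 0.009 0.082 0 0; 0.012 0.113 0 0; 0.015 0.144 0 0; 0.018 0.175 0 0; 0.022 0.206 0 0; 0.025 0.236 0 0; 0.028 0.264 0 0; 0.031 0.288 0 0; 0.033 0.308 0 0",
)

```text
time: 6.23
tool_pos: [565.9, 156.8, 118.8]
tool_rot: [-0.001, 0.228, 0.974, -0.0]
ft_force: [-0.5, -0.4, -4.2]
grip_width: 60.0
finger_force: 44.6
```

Emit:
move_arm(
  rows="0.002 0.018 0 0; 0.004 0.036 0 0; 0.006 0.054 0 0; 0.008 0.072 0 0; 0.009 0.088 0 0; 0.011 0.102 0 0; 0.012 0.114 0 0; 0.013 0.123 0 0; 0.0135 0.128 0 0; 0.0135 0.13 0 0; 0.0135 0.13 0 0",
)

```text
time: 7.15
tool_pos: [612.3, 276.6, 120.0]
tool_rot: [-0.0, 0.229, 0.973, -0.0]
ft_force: [-0.5, 0.0, -4.7]
grip_width: 59.6
finger_force: 44.6
```

```bash
python3 look.py wrist w3; python3 go.py 613 277 30 613 277 9
```

```text
7.2 [612.24721032 276.28916801 120.07149258] [-1.69981045e-04  2.28895681e-01  9.73450909e-01 -2.57505557e-04] 59.8029101512961
65.85599058311038 256.2179707062769 193.08858995369474 [[0.45, -0.85, -0.27, 543.1], [0.9, 0.42, 0.14, 310.73], [-0.0, -0.3, 0.95, 262.59], [0.0, 0.0, 0.0, 1.0]]
[613.0, 277.0, 30.0] [-0.0004  0.001   0.0901]
[613.0, 277.0, 9.0] [-0.0004  0.001   0.1111]
```

View pics/w3.png

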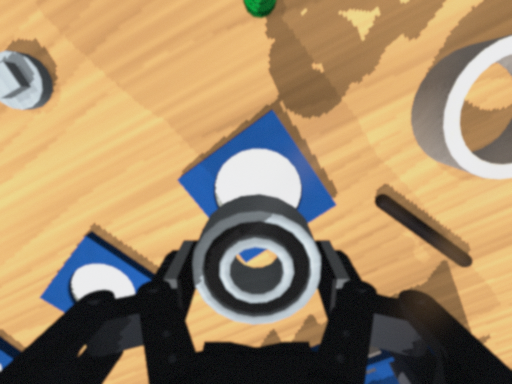

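The wrist view shows bearing a held at (257,258) over nest a. Nest corners are at (179,180), (273,111) and (334,204), with the white recess partly visible.

Run:
```python
import pickle
from h import *
f=pickle.load(open("f.pkl","rb"))
c=onplane(f,[179,273,334.5],[180.5,111,204],11.);print(np.round(c,1),(c[0]+c[2])/2,np.linalg.norm(c[0]-c[2]),102*2**.5)
print(onplane(f,[257],[262],117-1.7+0.))
```

```text
[[574.3 219.   11. ]
 [557.9 318.4  11. ]
 [655.6 333.2  11. ]] [614.95949759 276.11844821  11.        ] 140.16335658967046 144.2497833620557
[[621.83960894 271.81739537 115.3       ]]
```

Emit:
move_arm(
  rows="-0.001 0.001 0.008 0; -0.001 0.001 0.022 0; -0.001 0.001 0.038 0; -0.001 0.001 0.054 0; -0.001 0.001 0.069 0; -0.001 0.001 0.081 0; -0.001 0.001 0.09 0; -0.001 0.001 0.097 0; -0.001 0.001 0.101 0; -0.001 0.001 0.104 0; -0.001 0.001 0.106 0; -0.001 0.001 0.107 0",
)

```text
time: 8.2
tool_pos: [614.1, 277.2, 13.7]
tool_rot: [0.0, 0.229, 0.973, 0.0]
ft_force: [-0.7, -0.3, -4.1]
grip_width: 59.8
finger_force: 44.5
```

Emit:
move_arm(
  rows="0 0 0 0; 0 0 0.0005 0; 0 0 0.001 0; 0 0 0.0015 0; 0 0 0.002 0; 0 0 0.0025 0; 0 0 0.0025 0; 0 0 0.0025 0",
)

```text
time: 8.87
tool_pos: [613.7, 277.0, 10.8]
tool_rot: [-0.0, 0.229, 0.973, -0.0]
ft_force: [-0.2, -0.1, -3.3]
grip_width: 59.8
finger_force: 44.5
```

Emit:
move_arm(
  rows="0 0 0.0003 0; 0 0 0.0006 0; 0 0 0.0009 0; 0 0 0.0012 0; 0 0 0.0015 0; 0 0 0.0015 0; 0 0 0.0015 0",
)

```text
time: 9.45
tool_pos: [613.7, 277.1, 9.3]
tool_rot: [-0.0, 0.229, 0.973, -0.0]
ft_force: [-1.1, 0.2, -3.7]
grip_width: 59.2
finger_force: 44.5
```

Emit:
move_arm(
  rows="0 0 0.0003 0; 0 0 0.0006 0; 0 0 0.0009 0; 0 0 0.0012 0; 0 0 0.0015 0; 0 0 0.0015 0; 0 0 0.0015 0",
)

```text
time: 10.03
tool_pos: [613.9, 277.1, 8.5]
tool_rot: [0.0, 0.229, 0.973, 0.0]
ft_force: [-4.3, -1.8, 4.6]
grip_width: 60.0
finger_force: 45.4
```

Emit:
move_arm(
  rows="0 0 0 0; 0 0 0 0; 0 0 0 0; 0 0 0 0; 0 0 0 0; 0 0 0 0; 0 0 -0.004 0; 0 0 -0.014 0; 0 0 -0.03 0; 0 0 -0.055 0; 0 0 -0.085 0; 0 0 -0.115 0",
  claw=1,
)

```text
time: 11.03
tool_pos: [613.4, 276.9, 124.4]
tool_rot: [-0.0, 0.229, 0.973, -0.0]
ft_force: [0.4, -0.0, -0.9]
grip_width: 85.2
finger_force: 0.0
```

```bash
python3 look.py wrist w4; python3 go.py 396.7 293.7 125
```

```text
11.0833 [617.53155973 278.37337528 132.86473871] [0.00463066 0.22877834 0.97346363 0.00275419] 85.62385249756633
65.85599058311038 256.2179707062769 193.08858995369474 [[0.45, -0.85, -0.27, 544.21], [0.89, 0.42, 0.14, 311.0], [-0.0, -0.3, 0.95, 267.04], [0.0, 0.0, 0.0, 1.0]]
[396.7, 293.7, 125.0] [ 0.2046 -0.0847  0.0056]
```

View pics/w4.png

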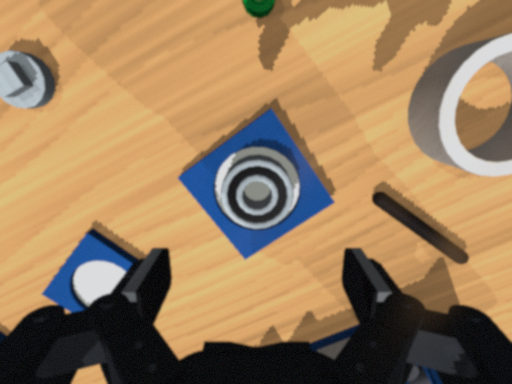

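Bearing a is seated in nest a at (257,187). Next is bearing b.

Emit:
move_arm(
  rows="0.008 -0.003 -0.002 0; 0.025 -0.01 -0.005 0; 0.048 -0.02 -0.01 0; 0.073 -0.03 -0.015 0; 0.098 -0.04 -0.02 0; 0.123 -0.05 -0.025 0; 0.147 -0.06 -0.025 0; 0.168 -0.068 -0.025 0; 0.184 -0.075 -0.025 0; 0.195 -0.079 -0.025 0; 0.2 -0.081 -0.025 0; 0.2015 -0.082 -0.025 0",
)

```text
time: 12.08
tool_pos: [396.0, 293.5, 147.7]
tool_rot: [-0.0, 0.228, 0.974, -0.0]
ft_force: [0.5, 0.2, 0.2]
grip_width: 85.6
finger_force: 0.0
```

```bash
cat > auto.py <<'E'
# look with wrist, project guess (x,y,h), refine the face
import sys,pickle
from plant import manip
from h import *
from top import face
x,y,h=map(float,sys.argv[1:4]);f=manip.grab_frame("wrist");E=f["extrinsics"];s=manip.state()
fl=192/np.tan(np.radians(f["vfov"]/2));c=(np.array([x,y,h])-E[:3,3])@E[:3,:3]
u=round(f["cx"]-c[0]/c[2]*fl);v=round(f["cy"]+c[1]/c[2]*fl)
print("px",u,v,face(f,u,v,h,60),np.round(s["tool_pos"],1),s["time"])
cv2.imwrite("pics/last.png",f["color"][:,:,::-1])
E
python3 auto.py 396.7 293.7 22; python3 go.py 396.7 293.7 3
```

```text
px 257 185 ([array([395.6, 295.3,  22. ]), array([395.6, 295.2,  22. ])], 26.165882110595703, 21.2, np.int32(1770)) [396.5 293.5 147.8] 12.1333
[396.7, 293.7, 3.0] [-1.000e-04  3.000e-04  1.448e-01]
```

Emit:
move_arm(
  rows="0.001 0.001 0.01 0; 0.001 0.001 0.028 0; 0.001 0.001 0.048 0; 0.001 0.001 0.07 0; 0.001 0.001 0.09 0; 0.001 0.001 0.107 0; 0.001 0.001 0.12 0; 0.001 0.001 0.13 0; 0.001 0.001 0.137 0; 0.001 0.001 0.141 0; 0.001 0.001 0.143 0; 0.001 0.001 0.144 0",
)

```text
time: 13.13
tool_pos: [396.8, 294.9, 3.9]
tool_rot: [0.0, 0.229, 0.973, 0.0]
ft_force: [-0.4, 0.1, -0.1]
grip_width: 85.4
finger_force: 0.0
```

Emit:
move_arm(
  rows="0 0 0 0; 0 0 0 0; 0 0 0 0; 0 0 0 0; 0 0 0 0; 0 0 0 0; 0 0 0 0; 0 0 0 0; 0 0 0 0; 0 0 0 0",
  claw=0,
  squeeze=40,
)

```text
time: 13.97
tool_pos: [396.9, 295.1, 4.8]
tool_rot: [0.001, 0.229, 0.973, 0.0]
ft_force: [-0.4, -1.7, 5.2]
grip_width: 47.9
finger_force: 41.5
```

Emit:
move_arm(
  rows="0 0 -0.003 0; 0 0 -0.01 0; 0 0 -0.02 0; 0 0 -0.033 0; 0 0 -0.047 0; 0 0 -0.061 0; 0 0 -0.075 0; 0 0 -0.088 0; 0 0 -0.1 0; 0 0 -0.109 0; 0 0 -0.115 0; 0 0 -0.118 0",
)

```text
time: 14.97
tool_pos: [396.8, 295.0, 123.0]
tool_rot: [0.001, 0.229, 0.973, 0.0]
ft_force: [-0.1, -0.1, -1.4]
grip_width: 47.7
finger_force: 41.9
```

```bash
python3 go.py 638.3 90.3 122;python3 look.py top t1; python3 -c "
import cv2
a=cv2.imread('pics/t1.png');cv2.imwrite('pics/t1c.png',cv2.resize(a[110:310,60:310],None,fx=2.5,fy=2.5))"
```

```text
[638.3, 90.3, 122.0] [-0.3074 -0.0756  0.0011]
15.0167 [396.7587183 295.0104311 122.8821655] [5.00135852e-04 2.28831486e-01 9.73465824e-01 4.35829786e-04] 47.93320800927461
54.95009863750222 254.50581152900878 197.88042305402698 [[0.0, 0.98, -0.19, 347.42], [-1.0, -0.0, -0.01, 67.72], [-0.01, 0.19, 0.98, 876.22], [0.0, 0.0, 0.0, 1.0]]
```

Emit:
move_arm(
  rows="-0.008 -0.002 0 0; -0.026 -0.006 0 0; -0.052 -0.013 0 0; -0.082 -0.02 0 0; -0.112 -0.028 0 0; -0.142 -0.035 0 0; -0.172 -0.042 0 0; -0.202 -0.05 0 0; -0.23 -0.056 0 0; -0.255 -0.063 0 0; -0.275 -0.068 0 0; -0.289 -0.071 0 0",
)

```text
time: 16.02
tool_pos: [624.5, 99.8, 120.2]
tool_rot: [-0.001, 0.23, 0.973, -0.001]
ft_force: [0.5, 0.3, -2.1]
grip_width: 47.9
finger_force: 41.9
```

Emit:
move_arm(
  rows="-0.0085 -0.002 0 0; -0.014 -0.0035 0 0; -0.017 -0.004 0 0; -0.018 -0.0045 0 0; -0.018 -0.0045 0 0; -0.018 -0.0045 0 0",
)

```text
time: 16.52
tool_pos: [637.0, 91.0, 121.7]
tool_rot: [-0.0, 0.228, 0.974, 0.0]
ft_force: [-0.1, 0.6, -2.7]
grip_width: 47.7
finger_force: 41.9
```

```bash
cat > nest.py <<'E'
# nest centre from wrist: fit of white floor visible + blue square hull, guess x y side
import sys
from plant import manip
from h import *
x,y,L=map(float,sys.argv[1:4]);f=manip.grab_frame("wrist");s=manip.state()
P=xyzmap(f);hsv=cv2.cvtColor(f["color"],cv2.COLOR_RGB2HSV)
v,u=np.mgrid[:384,:512];Q=onplane(f,u,v,11.)
near=np.hypot(Q[...,0]-x,Q[...,1]-y)<L*.8
blue=(near&(hsv[...,0]>95)&(hsv[...,0]<130)&(hsv[...,1]>120)&(hsv[...,2]>60)).astype(np.uint8)
n,l,st,ce=cv2.connectedComponentsWithStats(blue)
i=1+np.argmax(st[1:,4]);pts=Q[l==i][:,:2]
# square fit: for every angle fit position from extremes, choose best
from scipy.optimize import minimize
e=cv2.morphologyEx((l==i).astype(np.uint8),cv2.MORPH_GRADIENT,np.ones((3,3)))
hull=cv2.convexHull(pts.astype(np.float32))
r=cv2.minAreaRect(hull);print("rect",np.round(r[0],1),np.round(r[1],1),round(r[2],1),"TCP",np.round(s["tool_pos"],1),s["time"])
cv2.imwrite("pics/last.png",f["color"][:,:,::-1])
E
python3 nest.py 638.3 90.3 90; python3 go.py 638.3 90.3 10
```

```text
rect [639.1  89.5] [88.3 88.8] 23.2 TCP [637.1  91.1 121.8] 16.5667
[638.3, 90.3, 10.0] [-1.500e-03 -1.000e-04  1.118e-01]
```

View pics/last.png

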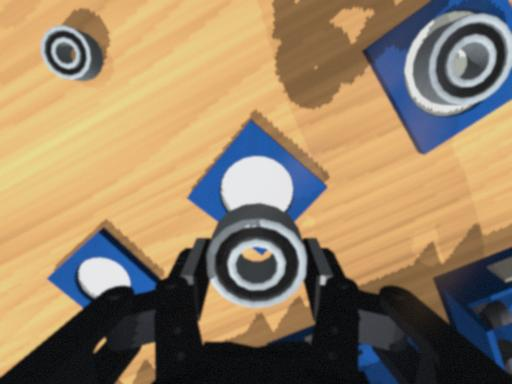

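The wrist view shows bearing b held level at (257,257) over nest b, whose corners are at (189,197), (253,120) and (327,185). Bearing a is seated at the upper right. I'll lower b.

Emit:
move_arm(
  rows="-0.002 0 0.008 0; -0.002 0 0.022 0; -0.002 0 0.038 0; -0.002 0 0.054 0; -0.002 0 0.069 0; -0.002 0 0.082 0; -0.002 0 0.092 0; -0.002 0 0.1 0; -0.002 0 0.105 0; -0.002 0 0.108 0; -0.002 0 0.109 0; -0.002 0 0.1095 0",
)

```text
time: 17.57
tool_pos: [639.8, 89.5, 12.8]
tool_rot: [0.0, 0.229, 0.973, 0.0]
ft_force: [-0.1, 0.2, -2.7]
grip_width: 47.9
finger_force: 41.9
```

Emit:
move_arm(
  rows="0 0 0 0; 0 0 0.0003 0; 0 0 0.0006 0; 0 0 0.0009 0; 0 0 0.0012 0; 0 0 0.0015 0; 0 0 0.0018 0; 0 0 0.002 0; 0 0 0.002 0",
)

```text
time: 18.32
tool_pos: [639.3, 89.5, 10.2]
tool_rot: [-0.0, 0.229, 0.973, -0.0]
ft_force: [-0.6, 0.4, -2.8]
grip_width: 47.8
finger_force: 41.9
```

Emit:
move_arm(
  rows="0 0 0.0002 0; 0 0 0.0004 0; 0 0 0.0006 0; 0 0 0.0008 0; 0 0 0.001 0; 0 0 0.001 0; 0 0 0.001 0",
)

```text
time: 18.9
tool_pos: [639.5, 89.5, 9.9]
tool_rot: [0.0, 0.229, 0.973, -0.0]
ft_force: [-4.6, -0.8, 5.8]
grip_width: 47.9
finger_force: 42.6
```

Emit:
move_arm(
  rows="0 0 0 0; 0 0 0 0; 0 0 0 0; 0 0 0 0; 0 0 0 0; 0 0 0 0; 0 0 -0.006 0; 0 0 -0.02 0; 0 0 -0.042 0; 0 0 -0.07 0; 0 0 -0.1 0; 0 0 -0.125 0",
  claw=1,
)

```text
time: 19.9
tool_pos: [640.1, 89.6, 138.0]
tool_rot: [0.001, 0.229, 0.973, 0.0]
ft_force: [0.2, -0.1, 1.4]
grip_width: 85.2
finger_force: 0.0
```

```bash
python3 auto.py 639 89.7 27; python3 go.py 474.3 10.8 145
```

```text
px 256 187 ([array([638.3,  89.6,  27. ]), array([638.2,  89.7,  27. ])], 27.47576904296875, 26.3, np.int32(1948)) [643.5  89.7 144.3] 19.95
[474.3, 10.8, 145.0] [ 0.1163 -0.146  -0.0026]
```

Emit:
move_arm(
  rows="0.005 -0.006 -0.002 0; 0.014 -0.018 -0.005 0; 0.027 -0.034 -0.01 0; 0.041 -0.052 -0.012 0; 0.055 -0.07 -0.012 0; 0.069 -0.088 -0.012 0; 0.082 -0.105 -0.012 0; 0.094 -0.12 -0.012 0; 0.103 -0.132 -0.012 0; 0.109 -0.139 -0.012 0; 0.112 -0.143 -0.012 0; 0.1125 -0.144 -0.012 0",
  claw=0.75,
)

```text
time: 20.95
tool_pos: [473.7, 10.5, 146.2]
tool_rot: [-0.0, 0.229, 0.973, -0.0]
ft_force: [-0.2, 0.1, -0.0]
grip_width: 64.2
finger_force: 0.0
```

```bash
python3 auto.py 474.3 10.8 20; python3 go.py 474.3 10.8 6
```

```text
px 257 185 ([array([474.1,  11.2,  20. ]), array([473.9,  11.3,  20. ])], 19.911664962768555, 19.3, np.int32(1040)) [474.3  10.6 146.4] 21.0
[474.3, 10.8, 6.0] [1.000e-04 2.000e-04 1.404e-01]
```

Emit:
move_arm(
  rows="0 0.0005 0.01 0; 0 0.0005 0.028 0; 0 0.0005 0.048 0; 0 0.0005 0.068 0; 0 0.0005 0.088 0; 0 0.0005 0.104 0; 0 0.0005 0.117 0; 0 0.0005 0.127 0; 0 0.0005 0.134 0; 0 0.0005 0.138 0; 0 0.0005 0.14 0; 0 0.0005 0.1405 0",
)

```text
time: 22.0
tool_pos: [475.0, 11.2, 5.8]
tool_rot: [0.0, 0.229, 0.973, 0.0]
ft_force: [-1.0, -0.2, 0.8]
grip_width: 63.6
finger_force: 0.0
```

Emit:
move_arm(
  rows="0 0 0 0; 0 0 0 0; 0 0 0 0; 0 0 0 0; 0 0 0 0; 0 0 0 0; 0 0 0 0; 0 0 0 0; 0 0 0 0; 0 0 0 0",
  claw=0,
  squeeze=40,
)

```text
time: 22.83
tool_pos: [475.6, 11.0, 6.7]
tool_rot: [0.001, 0.229, 0.973, 0.0]
ft_force: [-0.8, 0.6, 6.4]
grip_width: 35.4
finger_force: 40.6
```

Emit:
move_arm(
  rows="0 0 -0.003 0; 0 0 -0.01 0; 0 0 -0.02 0; 0 0 -0.033 0; 0 0 -0.047 0; 0 0 -0.061 0; 0 0 -0.075 0; 0 0 -0.088 0; 0 0 -0.1 0; 0 0 -0.109 0; 0 0 -0.115 0; 0 0 -0.118 0",
)

```text
time: 23.83
tool_pos: [475.2, 11.1, 125.1]
tool_rot: [0.001, 0.229, 0.973, 0.0]
ft_force: [-0.1, 0.3, 0.3]
grip_width: 35.6
finger_force: 40.0
```

```bash
python3 go.py 654.7 -88.3 122
```

```text
[654.7, -88.3, 122.0] [-0.205  -0.009   0.0034]
```

Emit:
move_arm(
  rows="-0.008 0 0 0; -0.024 -0.001 0.001 0; -0.046 -0.002 0.002 0; -0.07 -0.003 0.003 0; -0.094 -0.004 0.003 0; -0.118 -0.005 0.003 0; -0.142 -0.006 0.003 0; -0.164 -0.007 0.003 0; -0.182 -0.008 0.003 0; -0.195 -0.009 0.003 0; -0.202 -0.009 0.003 0; -0.205 -0.009 0.003 0",
)

```text
time: 24.83
tool_pos: [654.6, -89.0, 119.4]
tool_rot: [-0.001, 0.229, 0.973, -0.0]
ft_force: [0.7, 0.0, -0.1]
grip_width: 35.4
finger_force: 40.0
```

Emit:
move_arm(
  rows="0 0 0 0; 0 0 0 0; 0 0 0 0",
)

```text
time: 25.08
tool_pos: [653.5, -87.7, 120.5]
tool_rot: [-0.0, 0.229, 0.974, 0.0]
ft_force: [-0.0, -0.4, 0.4]
grip_width: 34.8
finger_force: 40.0
```

```bash
python3 nest.py 654.5 -88.3 78; python3 go.py 654.7 -88.3 12
```

```text
rect [654.2 -89.3] [76.7 76.8] 13.7 TCP [653.6 -87.7 120.7] 25.1333
[654.7, -88.3, 12.0] [-0.0013 -0.      0.1087]
```

View pics/last.png

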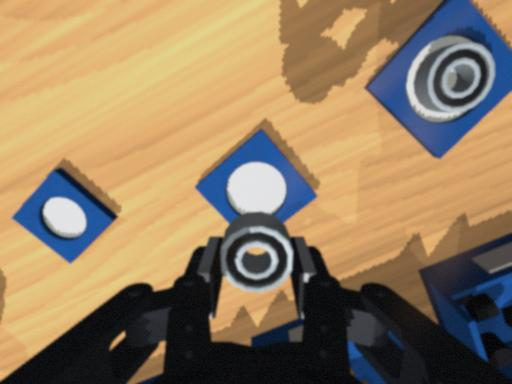

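Bearing c is held level at (257,253) over nest c at (257,187), and b is seated at the upper right.

Emit:
move_arm(
  rows="-0.001 -0.001 0.008 0; -0.0015 -0.001 0.022 0; -0.0015 -0.001 0.038 0; -0.0015 -0.001 0.054 0; -0.0015 -0.001 0.069 0; -0.0015 -0.001 0.081 0; -0.0015 -0.001 0.09 0; -0.0015 -0.001 0.097 0; -0.0015 -0.001 0.102 0; -0.0015 -0.001 0.105 0; -0.0015 -0.001 0.106 0; -0.0015 -0.001 0.1065 0",
)

```text
time: 26.13
tool_pos: [655.5, -89.9, 14.7]
tool_rot: [0.0, 0.229, 0.973, -0.0]
ft_force: [0.1, -0.8, -1.1]
grip_width: 35.2
finger_force: 40.0
```

Emit:
move_arm(
  rows="0 0 0 0; 0 0 0.0003 0; 0 0 0.0006 0; 0 0 0.0009 0; 0 0 0.0012 0; 0 0 0.0015 0; 0 0 0.0018 0; 0 0 0.002 0; 0 0 0.002 0",
)

```text
time: 26.88
tool_pos: [655.1, -89.8, 12.2]
tool_rot: [-0.0, 0.229, 0.973, -0.0]
ft_force: [0.3, -0.2, -0.4]
grip_width: 35.1
finger_force: 40.0
```

Emit:
move_arm(
  rows="0 0 0.0002 0; 0 0 0.0004 0; 0 0 0.0006 0; 0 0 0.0008 0; 0 0 0.001 0; 0 0 0.001 0; 0 0 0.001 0",
)

```text
time: 27.47
tool_pos: [655.2, -89.8, 11.8]
tool_rot: [0.0, 0.229, 0.973, -0.0]
ft_force: [-2.9, -0.1, 5.5]
grip_width: 35.5
finger_force: 40.7
```

Emit:
move_arm(
  rows="0 0 0 0; 0 0 0 0; 0 0 0 0; 0 0 0 0; 0 0 0 0; 0 0 -0.005 0; 0 0 -0.018 0; 0 0 -0.04 0; 0 0 -0.07 0; 0 0 -0.1 0; 0 0 -0.125 0; 0 0 -0.14 0",
  claw=0.85,
)

```text
time: 28.47
tool_pos: [657.1, -90.3, 157.0]
tool_rot: [0.003, 0.229, 0.973, -0.0]
ft_force: [-0.3, -0.2, 0.2]
grip_width: 72.6
finger_force: 0.0
```

```bash
python3 auto.py 655 -89.5 25; python3 go.py 491.2 413.7 150
```

```text
px 256 179 ([array([654. , -89.4,  25. ]), array([653.9, -89.4,  25. ])], 19.533777236938477, 24.3, np.int32(1002)) [658.5 -90.6 159.7] 28.5167
[491.2, 413.7, 150.0] [0.3745 0.377  0.0067]
```

Emit:
move_arm(
  rows="0.006 0.006 0 0; 0.02 0.02 0 0; 0.041 0.042 0 0; 0.064 0.065 0 0; 0.087 0.088 0 0; 0.11 0.112 0 0; 0.133 0.135 0 0; 0.156 0.159 0 0; 0.179 0.182 0 0; 0.202 0.205 0 0; 0.225 0.229 0 0; 0.248 0.252 0 0",
  claw=0.6,
)

```text
time: 29.52
tool_pos: [543.1, 247.9, 149.7]
tool_rot: [-0.001, 0.229, 0.973, -0.001]
ft_force: [-0.8, 0.1, -0.4]
grip_width: 51.6
finger_force: 0.0
```

Emit:
move_arm(
  rows="0.022 0.0225 0 0; 0.043 0.044 0 0; 0.063 0.065 0 0; 0.081 0.083 0 0; 0.096 0.098 0 0; 0.108 0.11 0 0; 0.116 0.118 0 0; 0.121 0.123 0 0; 0.1235 0.1255 0 0; 0.1235 0.1255 0 0; 0.1235 0.1255 0 0",
)

```text
time: 30.43
tool_pos: [490.9, 413.0, 151.0]
tool_rot: [-0.0, 0.229, 0.973, -0.0]
ft_force: [0.8, 0.5, -0.2]
grip_width: 51.2
finger_force: 0.0
```

```bash
python3 auto.py 491.2 413.7 18; python3 go.py 491 414.5 7.5
```

```text
px 258 182 ([array([491. , 415.2,  18. ]), array([491.1, 415.2,  18. ])], 13.304729461669922, 17.3, np.int32(479)) [491.1 412.8 151.1] 30.4833
[491.0, 414.5, 7.5] [0.0008 0.0015 0.1436]
```

View pics/last.png

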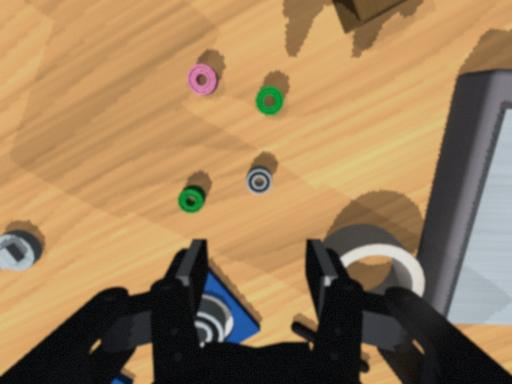

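The wrist view shows the steel bearing d at (259,180). The greens at (191,199) and (270,100) and the pink at (203,80) are clear of the fingers. I'll grasp d.

Emit:
move_arm(
  rows="0.001 0.0015 0.01 0; 0.001 0.0015 0.028 0; 0.001 0.0015 0.048 0; 0.001 0.0015 0.068 0; 0.001 0.0015 0.088 0; 0.001 0.0015 0.104 0; 0.001 0.0015 0.118 0; 0.001 0.0015 0.129 0; 0.001 0.0015 0.137 0; 0.001 0.0015 0.141 0; 0.001 0.0015 0.1435 0; 0.001 0.0015 0.144 0",
)

```text
time: 31.48
tool_pos: [490.8, 415.6, 7.4]
tool_rot: [0.0, 0.229, 0.973, 0.0]
ft_force: [-1.0, 0.3, -0.4]
grip_width: 51.3
finger_force: 0.0
```

Emit:
move_arm(
  rows="0 0 0 0; 0 0 0 0; 0 0 0 0; 0 0 0 0; 0 0 0 0; 0 0 0 0; 0 0 0 0; 0 0 0 0; 0 0 0 0; 0 0 0 0",
  claw=0,
  squeeze=35,
)

```text
time: 32.32
tool_pos: [491.2, 416.1, 8.4]
tool_rot: [0.001, 0.229, 0.973, 0.001]
ft_force: [-0.8, -0.3, 6.1]
grip_width: 23.3
finger_force: 34.9
```

Emit:
move_arm(
  rows="0 0 -0.003 0; 0 0 -0.01 0; 0 0 -0.02 0; 0 0 -0.033 0; 0 0 -0.047 0; 0 0 -0.061 0; 0 0 -0.075 0; 0 0 -0.088 0; 0 0 -0.1 0; 0 0 -0.109 0; 0 0 -0.115 0; 0 0 -0.118 0",
)

```text
time: 33.32
tool_pos: [490.9, 415.7, 126.6]
tool_rot: [0.0, 0.229, 0.973, 0.001]
ft_force: [0.9, 0.3, -0.4]
grip_width: 23.9
finger_force: 34.4
```

```bash
python3 go.py 598.5 -259.8 124
```

```text
[598.5, -259.8, 124.0] [-0.3973 -0.5568  0.0022]
```

Emit:
move_arm(
  rows="-0.005 -0.0065 0 0; -0.015 -0.021 0 0; -0.031 -0.044 0 0; -0.051 -0.072 0 0; -0.072 -0.101 0 0; -0.093 -0.13 0 0; -0.114 -0.16 0 0; -0.135 -0.189 0 0; -0.156 -0.218 0 0; -0.177 -0.247 0 0; -0.198 -0.277 0 0; -0.218 -0.306 0 0",
)

```text
time: 34.32
tool_pos: [548.4, 42.0, 124.3]
tool_rot: [-0.001, 0.229, 0.973, -0.0]
ft_force: [0.6, 0.2, 0.1]
grip_width: 23.6
finger_force: 34.4
```

Emit:
move_arm(
  rows="-0.021 -0.029 0 0; -0.042 -0.058 0 0; -0.063 -0.087 0 0; -0.084 -0.117 0 0; -0.104 -0.145 0 0; -0.123 -0.171 0 0; -0.14 -0.194 0 0; -0.154 -0.214 0 0; -0.165 -0.23 0 0; -0.173 -0.242 0 0; -0.178 -0.249 0 0; -0.179 -0.251 0 0",
)

```text
time: 35.32
tool_pos: [597.2, -261.3, 124.5]
tool_rot: [-0.001, 0.23, 0.973, 0.0]
ft_force: [0.7, 0.4, -0.5]
grip_width: 23.3
finger_force: 34.4
```

Emit:
move_arm(
  rows="0 0 0 0; 0 0 0 0; 0 0 0 0",
)

```text
time: 35.57
tool_pos: [597.7, -258.8, 125.2]
tool_rot: [-0.0, 0.228, 0.974, 0.0]
ft_force: [-0.3, -0.6, -1.0]
grip_width: 23.6
finger_force: 34.4
```

```bash
python3 nest.py 598.5 -259.8 66; python3 go.py 598.5 -259.8 13.4
```

```text
rect [ 598.2 -260.3] [64.8 65.1] 16.6 TCP [ 597.8 -258.8  125.3] 35.6167
[598.5, -259.8, 13.4] [-0.0011 -0.0006  0.1119]
```

View pics/last.png

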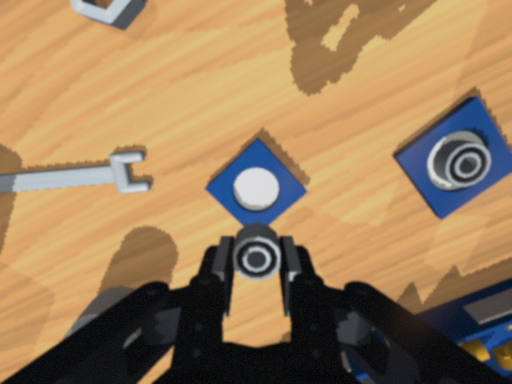

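Bearing d is held level at (257,253) over nest d at (257,187), and c is seated on the right. I'll lower d.

Emit:
move_arm(
  rows="-0.001 -0.001 0.008 0; -0.001 -0.001 0.022 0; -0.001 -0.001 0.038 0; -0.001 -0.001 0.054 0; -0.001 -0.001 0.069 0; -0.001 -0.001 0.082 0; -0.001 -0.001 0.092 0; -0.001 -0.001 0.1 0; -0.001 -0.001 0.105 0; -0.001 -0.001 0.108 0; -0.001 -0.001 0.109 0; -0.001 -0.001 0.1095 0",
)

```text
time: 36.62
tool_pos: [598.6, -261.7, 16.2]
tool_rot: [0.0, 0.229, 0.973, -0.0]
ft_force: [0.7, -0.3, 0.2]
grip_width: 23.7
finger_force: 34.4
```

Emit:
move_arm(
  rows="0 0 0 0; 0 0 0.0003 0; 0 0 0.0006 0; 0 0 0.0009 0; 0 0 0.0012 0; 0 0 0.0015 0; 0 0 0.0018 0; 0 0 0.002 0; 0 0 0.002 0",
)

```text
time: 37.37
tool_pos: [598.1, -261.4, 13.7]
tool_rot: [-0.0, 0.229, 0.973, 0.0]
ft_force: [0.2, 0.1, 0.3]
grip_width: 23.3
finger_force: 34.4
```

Emit:
move_arm(
  rows="0 0 0.0002 0; 0 0 0.0004 0; 0 0 0.0006 0; 0 0 0.0008 0; 0 0 0.001 0; 0 0 0.001 0; 0 0 0.001 0",
)

```text
time: 37.95
tool_pos: [598.2, -261.4, 13.5]
tool_rot: [-0.0, 0.229, 0.973, -0.0]
ft_force: [-2.8, 1.5, 5.0]
grip_width: 23.9
finger_force: 35.0
```

Emit:
move_arm(
  rows="0 0 0 0; 0 0 0 0; 0 0 0 0; 0 0 0 0; 0 0 0 0; 0 0 -0.005 0; 0 0 -0.018 0; 0 0 -0.04 0; 0 0 -0.07 0; 0 0 -0.1 0; 0 0 -0.13 0; 0 0 -0.15 0",
  claw=0.7,
)

```text
time: 38.95
tool_pos: [599.6, -262.2, 168.1]
tool_rot: [0.003, 0.229, 0.973, -0.001]
ft_force: [-0.3, -0.6, 0.3]
grip_width: 59.7
finger_force: 0.0
```

Emit:
move_arm(
  rows="0.025 0 -0.02 0; 0.055 0 -0.03 0; 0.09 0 -0.04 0; 0.12 0 -0.05 0; 0.145 0 -0.055 0; 0.165 0 -0.06 0; 0.175 0 -0.06 0; 0.18 0 -0.06 0; 0.18 0 -0.06 0",
)

```text
time: 39.7
tool_pos: [436.8, -181.1, 224.1]
tool_rot: [0.001, 0.229, 0.973, -0.0]
ft_force: [0.0, -0.3, 0.1]
grip_width: 60.1
finger_force: 0.0
```

```bash
python3 look.py wrist w9; python3 look.py top t9; python3 -c "
import cv2
a=cv2.imread('pics/t9.png');cv2.imwrite('pics/t9c.png',cv2.resize(a[110:290,80:440],None,fx=2.2,fy=2.2,interpolation=cv2.INTER_CUBIC))"
```

```text
39.75 [ 437.29854355 -181.36291201  223.7673879 ] [ 9.06726294e-04  2.28876995e-01  9.73454884e-01 -2.96495000e-04] 59.65086368026119
65.85599058311038 256.2179707062769 193.08858995369474 [[0.45, -0.85, -0.27, 367.29], [0.89, 0.42, 0.14, -146.86], [-0.0, -0.31, 0.95, 366.51], [0.0, 0.0, 0.0, 1.0]]
39.8 [ 437.51762114 -181.52140786  223.46423613] [ 6.69545755e-04  2.28897159e-01  9.73450356e-01 -2.15733956e-04] 59.640081958175095
54.95009863750222 254.50581152900878 197.88042305402698 [[0.0, 0.98, -0.19, 347.42], [-1.0, -0.0, -0.01, 67.72], [-0.01, 0.19, 0.98, 876.22], [0.0, 0.0, 0.0, 1.0]]
```

View pics/t9c.png

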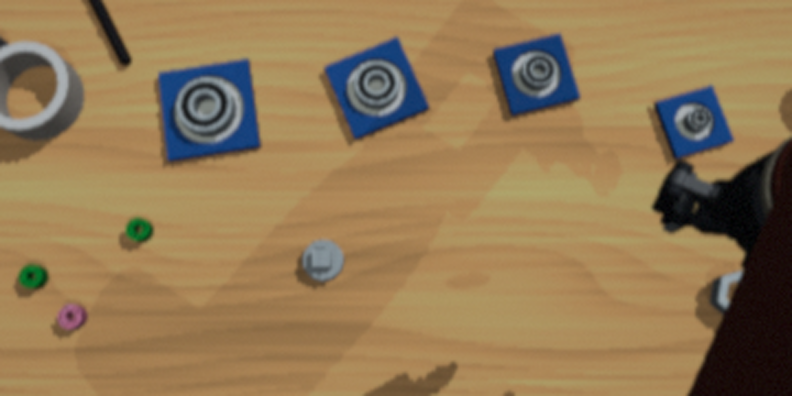

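View pics/w9.png

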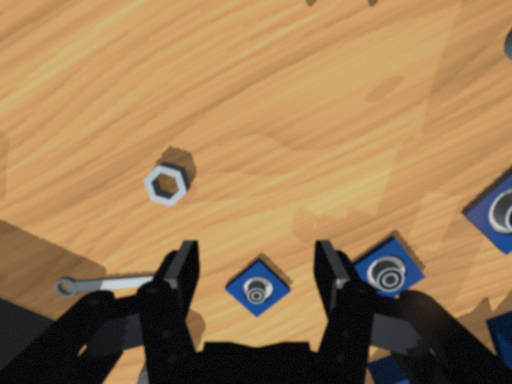

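All four bearings sit flat in their recesses: in the top crop at (205,108), (376,85), (537,72) and (695,122), with d also seen in its nest at (258,290) in the wrist view. The nut, plug and coloured look-alikes are where they were, and the arm is clear.

```bash
python3 -c "
from plant import manip
print(manip.job_done())"
```

```text
the job is handed in; nothing more can be done
None
```

The job is handed in: all four bearings lie flat in their matching nests, set down in order from largest to smallest in about 40 s, with the nut, plug and look-alikes left where they lay.

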